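# Pile two seed dishes and hold them in the side light

## Task

Stack the two coloured seed dishes on the light shuttle's sled, set down rather than dropped: the green-lidded dish squarely on the sled's grey pad, then the blue-lidded dish squarely on top of it. Then pull the sled out against its spring (it has an orange handle) until its yellow pointer is level with the red mark, and finish while still holding it there with the pile intact, ready for the photograph. Leave the white-lidded dish and everything else on the bench where it is.

Things in the scene. Friction and masses are not known exactly. Their poses are not given: they have to be found in the camera images.
- shuttle: Fixed light shuttle. Aluminium bed 12 mm thick, x -205 to +65, y +-125 mm in its own frame; origin on the bench under the pad's centre (sled home). The sled pulls out along its own -x. A grey light bar, 110 x 22 mm, top 62 mm above the bench, stands at y = +112, x -140 to -30 mm, where the pile ends up beside it. Low spring housing 24 x 100 mm, top 24 mm, at x = +49 mm.
- sled (a joint): Travel of the white sled in m: 0 home (held in by the spring), growing as it is pulled out, stop at 0.12. The spring pulls it home with about 1.5 N at 0 plus 50 N per m of travel (4.5 to 6.3 N at the mark). It springs back when let go.
- pad (a point): Centre of the top of the sled's pad, a 60 mm grey square with a black border, 26 mm above the bench; its axes are parallel to the shuttle's, and it moves with the sled.
- handle (a point): Middle of the orange handle, 50 mm above the bench: an upright plate 12 mm thick along the shuttle's x, 40 mm wide along its y, from 16 to 68 mm above the bench, 98 mm from the pad's centre towards the shuttle's -x. Both broad faces are free above the sled's neck (top 24 mm above the bench): pinch them from above.
- pointer (a point): Tip of the sled's small yellow pointer, 66 mm from the pad's centre towards the shuttle's -y, 22 mm above the bench; level with the pad's centre along x.
- mark_c (a point): Centre of the red mark (5 mm along the shuttle's x, 24 mm along its y, top 28 mm above the bench), 22 mm above the bench, fixed on the bed 82 mm towards the shuttle's -y, axes parallel to the shuttle's. It stands 60 to 95 mm out from the pointer's home, differently each time. The pointer is at the mark when both have the same x in the shuttle's frame.
- dish_green_c (a point): Centre (half-way up) of the square seed dish with the green lid: 56 x 56 mm, 20 mm high, flat on top and below, sides along its own x and y, about 60 g. It starts flat on the bench.
- dish_blue_c (a point): Centre (half-way up) of the square seed dish with the blue lid, same size as the green one. It starts flat on the bench.
- dish_white_c (a point): Centre of a third dish of the same size with a white lid: not wanted, leave it.
- dish_green: The green-lidded dish; origin at the centre of its underside.
- dish_blue: The blue-lidded dish; origin at the centre of its underside.
- jar: Amber jar, 60 mm across, 90 mm high, bystander; origin at its underside.
- beaker: Glass beaker, 70 mm across, 90 mm high, bystander; origin at its underside.
- brush: Seed brush lying flat, bystander; origin at its underside.
- counter: Round steel tally counter, 54 mm across, 26 mm high, bystander; origin at its underside.
There are look-alikes about, which are no part of the job. Of the things shaped like the dish_blue, the blue one is meant.

How it is judged:
By the outcome, as a careful person would: the job done as asked, in the order asked, and still so for the second after the job is handed in, while the arm keeps its last pose, push and grip.
It also fails if it takes over 64 s, if anything falls off the work surface, if the arm or the gripper's body presses on something with over 40 N, if the wrist force passes 120 N, or if a joint passes its speed limit or range.

## Robot

A 6-joint arm with a two-finger parallel gripper is mounted at the origin on the work surface. World frame = base frame: x ahead of the robot, y to its left, z up, the work surface at z = 0. Lengths are in mm, angles in rad, forces in N, time in s.
With the tool pointing down it reaches from about 300 to 775 mm from the base axis. Payload 14.6 kg.
Tool frame: the origin (TCP) lies where the fingers leave the gripper's body, on its centre line; the fingertips stand 97 mm ahead of it and the grasp point (between the pads) lies 78 mm ahead of it; z points along the fingers, y is the line along which they close (so a half turn about z gives the same grasp; the last joint's range is limited). The gripper opens to 94 mm and grips with 3 to 60 N. Pads are 16 mm wide; open, the fingers measure 119 mm over their backs; the gripper's body (75 mm by 177 mm) begins 78 mm behind the grasp point.
Start: joints at [1.226, 0.3, 1.521, -0, 1.321, -0.067], TCP at [150.83, 528.905, 302.646] pointing down, gripper open.
Joint ranges: [-3.03, 3.03], [-0.79, 2.21], [0.23, 2.52], [-1.04, 4.18], [0, 3.07], [-2.55, 2.55]. Speed limits (rad/s): [2.22, 2.22, 2.57, 3.14, 3.14, 3.14].

## Interface

Orientations are given as a unit quaternion [w, x, y, z].
In Python, from rig import arm gives the robot as it stands. The module is installed in compiled form; this text tells all that it offers. Calls block until the motion is done:
- arm.move_ptp(position, orientation): joint-space move of the TCP to a pose.
- arm.servo_line(position, orientation=None, max_speed=150, max_force=None): straight line of the TCP; orientation=None keeps the orientation; max_speed is the mean speed in mm/s. With max_force (N) it stops when the force on the tool has changed by that much, and returns True; else False.
- arm.goto_joints(angles): joint-space move.
- arm.move_gripper(opening, squeeze=None): finger opening in mm; squeeze is the grip in N (None keeps the last); returns when the fingers have stopped.
- arm.wait(seconds).
- arm.inverse_kinematics(position, orientation): joint angles nearest the present ones, or None.
- arm.sense(): the state.
- arm.camera(name): name is "scene" or "top" or "wrist"; returns a dict with "img" (400x640x3 uint8, red, green, blue), "mtx" (3x3 intrinsics, pixels), "distortion" ([k1, k2, p1, p2, k3] as OpenCV has them; the pictures are not rectified), "R" (3x3) and "t" (3): a world point X has camera coordinates R X + t; the wrist camera has in their place "tool_from_camera" (4x4, takes a point from camera to tool coordinates, whose origin is the TCP and whose axes are the flange's). Camera axes: x right, y down, z forward; pixel columns grow to the right and rows downward; lengths in mm; the calibration is good to about 2 mm. A picture is of the moment at which its call begins: read the wrist's pose just before it. There is no depth.
A pose or a line that the arm cannot do raises arm.PlanningError and nothing moves.
- arm.finish_job(): hands the job in; it is judged then, once.
The state is a dict: "time_s": time; "joint_positions": joint angles; "joint_velocities": joint speeds; "joint_torque": joint torques, N m; "eef_pos": TCP position; "ee_rot": TCP orientation; "force": force on the tool from outside, world axes, zero at the start; "wrist_torque": the same for the moment, N m; "gripper_width": finger opening in mm; "finger_force": force on a finger pad.
Only numpy, scipy, OpenCV 4.12 (cv2) and the standard library are available. Lean on these libraries where they do the work, as an engineer would, in place of code of your own. Each camera call takes 0.05 s, during which the arm holds its last target. There are 200 camera calls.

## Working session

There is one attempt and no reset: what is moved stays moved. The work goes in short steps, each a Python script; the robot and the scene stay as the last script left them, time stands still between calls to the robot, and variables do not carry over. Pictures are saved under pics/ and viewed, at most 10 in all, crops included, and the job is handed in when it is done.

```bash
mkdir -p pics; python3 - <<'E'
from rig import arm
import cv2,numpy as np,pickle
d={}
for n in("scene","top","wrist"):
    s=arm.sense(); c=arm.camera(n); c['s']=s; d[n]=c
    cv2.imwrite(f"pics/{n}0.png",c["img"][:,:,::-1])
    print(n,np.round(c["mtx"],1).tolist(),c["distortion"],[np.round(c[k],3).tolist() for k in("R","t","tool_from_camera") if k in c])
pickle.dump(d,open("d0.pkl","wb"))
print(arm.sense())
E
```

```text
scene [[378.0, 0.0, 326.1], [0.0, 378.0, 199.5], [0.0, 0.0, 1.0]] [0.01070072 0.         0.         0.         0.        ] [[[0.127, 0.992, -0.017], [0.616, -0.092, -0.782], [-0.777, 0.089, -0.623]], [-121.331, -291.034, 1374.413]]
top [[390.8, 0.0, 320.3], [0.0, 390.8, 192.4], [0.0, 0.0, 1.0]] [-0.08087063  0.          0.          0.          0.        ] [[[-0.001, -1.0, 0.019], [-0.984, -0.002, -0.177], [0.177, -0.019, -0.984]], [30.923, 550.635, 924.42]]
wrist [[284.6, 0.0, 321.2], [0.0, 284.6, 205.2], [0.0, 0.0, 1.0]] [-0.0187852  0.         0.         0.         0.       ] [[[-0.001, -0.96, -0.28, 83.104], [1.0, -0.001, -0.001, -0.658], [0.0, -0.28, 0.96, -81.879], [0.0, 0.0, 0.0, 1.0]]]
{'time_s': 0.15, 'joint_positions': array([ 1.22638900e+00,  3.00339037e-01,  1.52144418e+00,  3.26260494e-05,
        1.32070720e+00, -6.65712323e-02]), 'joint_velocities': array([ 1.38980825e-03, -2.11241525e-03, -3.45388487e-03, -2.39348354e-05,
       -2.69597699e-04, -5.26475773e-04]), 'joint_torque': array([-1.72616374e-04, -5.31963801e+01, -3.52817738e+01,  7.08290236e-02,
        2.36071553e-02, -3.65804385e-05]), 'eef_pos': array([150.79385142, 528.80190781, 302.21664775]), 'ee_rot': array([-1.07063839e-04,  1.38475655e-01,  9.90365736e-01, -4.36213206e-04]), 'force': array([ 0.68302166,  0.39705999, -0.65502662]), 'wrist_torque': array([ 0.0746935 , -0.0398843 , -0.03655317]), 'finger_force': 0.0, 'gripper_width': 94.03776251719513}
```

View pics/top0.png

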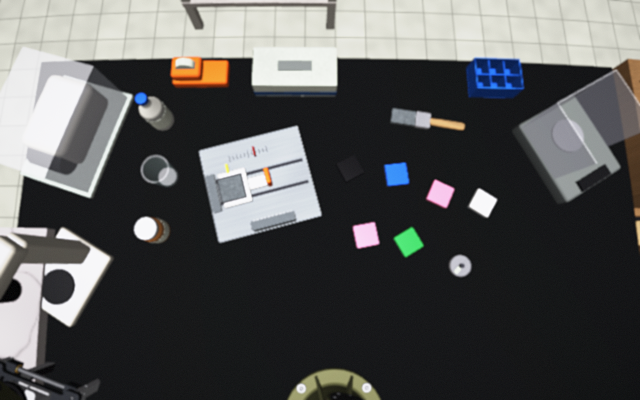

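View pics/scene0.png

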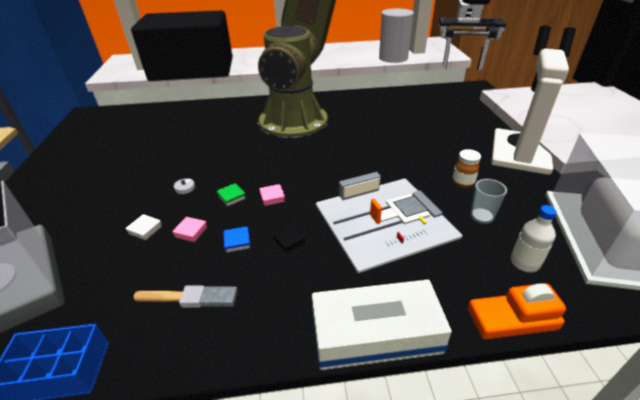

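The top view shows the shuttle at (260,185), with the pad at (232,188), the handle at (267,177), the pointer at (227,167) and the mark at (254,152). The dish-shaped candidates are blue (397,174), green (408,242), pink (366,235) and (440,193), black (350,167) and white (483,203). The blue rack at (495,75) is not a dish. By lid colour, the ones meant are (397,174) and (408,242), which the crop should confirm.

```bash
cat > h.py <<'E'
import cv2,numpy as np
from scipy.spatial.transform import Rotation as Rn
def pose(s):
    T=np.eye(4);q=s['ee_rot'];T[:3,:3]=Rn.from_quat([q[1],q[2],q[3],q[0]]).as_matrix();T[:3,3]=s['eef_pos'];return T
def cam(c):
    if 'R' in c: return np.array(c['R']),np.array(c['t'])
    W=pose(c['s'])@np.array(c['tool_from_camera']);R=W[:3,:3].T
    return R,-R@W[:3,3]
def rays(c,px):
    R,t=cam(c);u=cv2.undistortPoints(np.array(px,float).reshape(-1,1,2),np.array(c['mtx']),np.array(c['distortion'])).reshape(-1,2)
    d=np.c_[u,np.ones(len(u))]@R
    return -R.T@t,d/np.linalg.norm(d,axis=1)[:,None]
def plane(c,px,z):
    o,d=rays(c,px);return o+d*((z-o[2])/d[:,2])[:,None]
def tri(views):
    A=np.zeros((3,3));b=np.zeros(3);L=[]
    for c,p in views:
        o,d=rays(c,[p]);P=np.eye(3)-np.outer(d[0],d[0]);A+=P;b+=P@o;L.append((P,o))
    X=np.linalg.solve(A,b);return X,max(np.linalg.norm(P@(X-o)) for P,o in L)
def proj(c,X):
    R,t=cam(c);return cv2.projectPoints(np.array(X,float).reshape(-1,1,3),cv2.Rodrigues(R)[0],t,np.array(c['mtx']),np.array(c['distortion']))[0].reshape(-1,2)
HSV=dict(green=((50,130,130),(75,255,255)),blue=((102,130,150),(122,255,255)),orange=((6,180,120),(16,255,255)),yellow=((24,140,120),(34,255,255)),red=((0,150,80),(4,255,255)),)
def blobs(c,name,roi=None,amin=4):
    h=cv2.cvtColor(c['img'],cv2.COLOR_RGB2HSV);m=cv2.inRange(h,*[np.array(v) for v in HSV[name]])
    if name=='red': m|=cv2.inRange(h,np.array((172,150,80)),np.array((180,255,255)))
    if roi: k=np.zeros_like(m);k[roi[1]:roi[3],roi[0]:roi[2]]=1;m*=k
    cs,_=cv2.findContours(m,cv2.RETR_EXTERNAL,cv2.CHAIN_APPROX_NONE)
    out=[]
    for q in sorted(cs,key=cv2.contourArea,reverse=True):
        a=cv2.contourArea(q)
        if a>=amin: M=cv2.moments(q);out.append((a,(M['m10']/M['m00'],M['m01']/M['m00']),q))
    return out
E
python3 - <<'E'
import pickle
from h import *
d=pickle.load(open('d0.pkl','rb'));t,s=d['top'],d['scene']
for n in HSV:
    for c,nm,roi in((t,'top',(190,100,520,290)),(s,'scene',(90,150,470,280))):
        print(n,nm,[(round(a),np.round(p,1).tolist(),np.round(plane(c,[p],20)[0]).tolist()) for a,p,_ in blobs(c,n,roi)[:3]])
a=cv2.resize(t['img'][120:260,190:330],(420,420),interpolation=3);b=cv2.resize(t['img'][150:270,330:450],(360,420),interpolation=3)
cv2.imwrite('pics/crop1.png',np.hstack([a,b])[:,:,::-1])
E
```

```text
green top [(472, [408.2, 241.6], [430.0, -192.0, 20.0])]
green scene [(252, [230.4, 191.9], [436.0, -190.0, 20.0])]
blue top [(443, [396.3, 173.9], [605.0, -167.0, 20.0])]
blue scene [(399, [235.9, 236.7], [612.0, -166.0, 20.0])]
orange top [(8, [268.7, 178.6], [592.0, 164.0, 20.0])]
orange scene [(116, [376.1, 210.0], [566.0, 175.0, 20.0]), (22, [465.6, 167.3], [419.0, 469.0, 20.0])]
yellow top []
yellow scene [(14, [422.2, 219.8], [618.0, 276.0, 20.0])]
red top []
red scene [(16, [400.0, 237.1], [668.0, 207.0, 20.0])]
```

View pics/crop1.png

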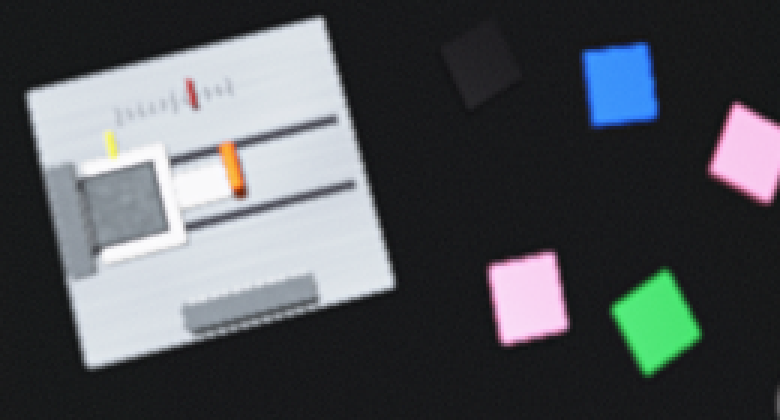

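View pics/wrist0.png

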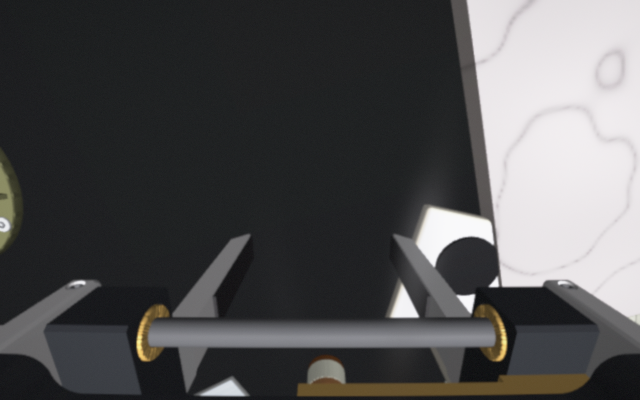

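The crop shows one saturated blue dish (top px 397,174) and one green dish (408,242). The pinks, black and white don't match. The pad, pointer and mark are clear. The initial wrist view at this pose shows only bench, so I'll take wrist views over the shuttle and the dishes next.

```bash
cat >> h.py <<'E'
def quat(yaw):  # tool down, tool x at yaw (rad)
    c,s=np.cos(yaw),np.sin(yaw);q=Rn.from_matrix(np.array([[c,s,0],[s,-c,0],[0,0,-1]])).as_quat();return np.array([q[3],q[0],q[1],q[2]])
def look(arm,name='wrist',png=None):
    s=arm.sense();c=arm.camera(name);c['s']=s
    if png: cv2.imwrite(png,c['img'][:,:,::-1])
    return c
E
python3 - <<'E'
from rig import arm
from h import *
import pickle
Y=np.radians(12);V={}
def cv(k,x,y,yaw,z=240):
    arm.move_ptp([x-83*np.cos(yaw),y-83*np.sin(yaw),z],quat(yaw));arm.wait(.15);V[k]=look(arm,png=f'pics/{k}.png');print(k,V[k]['s']['time_s'])
cv('sA',600,235,Y);cv('sB',600,135,Y);cv('dC',520,-140,0);cv('dD',520,-220,0)
pickle.dump(V,open('V.pkl','wb'))
for n in HSV:
    for k,c in V.items():
        print(n,k,[(round(a),np.round(p,1).tolist(),np.round(plane(c,[p],20)[0]).tolist()) for a,p,_ in blobs(c,n,amin=20)[:3]])
cv2.imwrite('pics/m1.png',np.vstack([np.hstack([cv2.resize(V[a]['img'],(400,250),interpolation=3) for a in r]) for r in(('sA','sB'),('dC','dD'))])[:,:,::-1])
E
```

```text
sA 2.0667
sB 2.75
dC 4.0
dD 4.6167
green sA [(182, [629.2, 311.2], [455.0, -198.0, 20.0])]
green sB []
green dC [(2394, [368.4, 204.1], [431.0, -192.0, 20.0])]
green dD [(1096, [299.4, 213.9], [419.0, -195.0, 20.0])]
blue sA []
blue sB [(2469, [592.4, 175.2], [606.0, -165.0, 20.0])]
blue dC [(3419, [350.5, 28.8], [603.0, -167.0, 20.0])]
blue dD [(3370, [266.0, 28.6], [603.0, -167.0, 20.0])]
orange sA [(327, [387.9, 144.4], [590.0, 163.0, 20.0])]
orange sB [(73, [293.1, 121.2], [593.0, 164.0, 20.0])]
orange dC []
orange dD []
yellow sA []
yellow sB [(27, [188.1, 68.4], [620.0, 273.0, 20.0])]
yellow dC []
yellow dD []
red sA [(104, [366.0, 56.8], [666.0, 206.0, 20.0])]
red sB [(126, [263.2, 32.8], [666.0, 206.0, 20.0])]
red dC []
red dD []
```

View pics/m1.png

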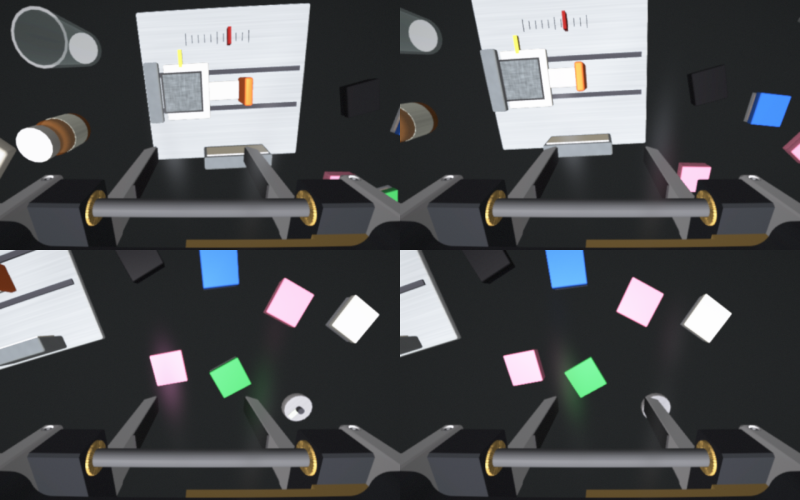

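The montage shows sA and sB with pad, handle, pointer and mark all visible (sA px: pad (293,146), handle ~(390,145), mark (366,57)). dC and dD show green and blue clearly. Next I'll measure heights and yaws.

```bash
cat > m.py <<'E'
from h import *
def lid(c,name,z):
    b=blobs(c,name,amin=200)[0];r=cv2.minAreaRect(b[2]);P=plane(c,cv2.boxPoints(r),z)
    # rectangle fitted in the plane
    W=plane(c,b[2].reshape(-1,2),z)[:,:2].astype(np.float32);r=cv2.minAreaRect(W)
    return np.array(r[0]),np.array(r[1]),(r[2]+45)%90-45
def padquad(c,guess):
    g=cv2.cvtColor(c['img'],cv2.COLOR_RGB2GRAY);g=cv2.resize(g,None,fx=4,fy=4,interpolation=cv2.INTER_CUBIC)
    u=proj(c,[guess])[0];R=int(4*55);x,y=(4*u).astype(int);x0,y0=x-R,max(0,y-R)
    m=(g[y0:y+R,x0:x+R]<75).astype(np.uint8)
    cs,_=cv2.findContours(m,cv2.RETR_EXTERNAL,cv2.CHAIN_APPROX_NONE)
    cs=[q for q in cs if cv2.contourArea(q)>4000]
    q=min(cs,key=lambda q:np.linalg.norm(np.array(cv2.minAreaRect(q)[0])-[x-x0,y-y0]))
    return (q.reshape(-1,2)+[x0,y0]-1.5)/4
E
python3 - <<'E'
import pickle
from m import *
V=pickle.load(open('V.pkl','rb'));d=pickle.load(open('d0.pkl','rb'));V['top']=d['top'];V['scene']=d['scene']
HSV['yellow']=((20,90,100),(36,255,255))
for n in('green','blue'):
    print(n,'tri',[np.round(np.r_[tri([(V[a],blobs(V[a],n,amin=200)[0][1]) for a in p])],1).tolist() if 0 else (np.round(tri([(V[a],blobs(V[a],n,amin=200)[0][1]) for a in p])[0],1).tolist(),round(tri([(V[a],blobs(V[a],n,amin=200)[0][1]) for a in p])[1],1)) for p in(('dC','top'),('dC','scene'),('top','scene'))])
    for k in('dC','dD','top'): print('  ',k,lid(V[k],n,20))
for n in('red','yellow'):
    for k in('sA','sB'):
        B=blobs(V[k],n,(150,0,450,150),amin=8);print(n,k,[(a,np.round(p,1)) for a,p,_ in B][:2])
    print(tri([(V[k],blobs(V[k],n,(150,0,450,150),amin=8)[0][1]) for k in('sA','sB')]))
g=V['sA']['img'];m=cv2.inRange(cv2.cvtColor(g,cv2.COLOR_RGB2GRAY),120,255);m[250:]=0;m=cv2.morphologyEx(m,cv2.MORPH_CLOSE,np.ones((15,15)))
cs=max(cv2.findContours(m,0,2)[0],key=cv2.contourArea);h=cv2.convexHull(cs);q=cv2.approxPolyDP(h,12,True).reshape(-1,2);print('bed',q.tolist(),plane(V['sA'],q,12).round(1).tolist())
gr=cv2.cvtColor(g,cv2.COLOR_RGB2GRAY);u=proj(V['sA'],[[575,245,26]])[0].astype(int);print(u,gr[u[1]-45:u[1]+46:3,u[0]-60:u[0]+61:4])
E
```

```text
green tri [([430.0, -192.4, 16.6], np.float64(0.2)), ([429.7, -191.9, 15.3], np.float64(0.5)), ([430.0, -192.1, 15.6], np.float64(0.8))]
   dC (array([ 430.12985229, -191.57661438]), array([56.33332825, 56.05885696]), 30.068391799926758)
   dD (array([ 430.07623291, -191.98196411]), array([56.40926361, 56.01026535]), 30.14597511291504)
   top (array([ 429.8757019 , -192.03590393]), array([57.47065353, 57.44556808]), 29.937023162841797)
blue tri [([430.2, -71.5, 807.2], np.float64(51.8)), ([741.4, -333.0, -63.4], np.float64(190.8)), ([877.3, -450.5, 29.8], np.float64(1.3))]
   dC (array([ 603.43103027, -167.33139038]), array([52.52745056, 56.20844269]), 6.42183256149292)
   dD (array([ 603.46789551, -167.7538147 ]), array([52.48169327, 55.89423752]), 6.340278148651123)
   top (array([ 897.66229248, -470.93984985]), array([ 88.96620178, 138.85940552]), 1.6333342790603638)
red sA [(104.5, array([366. ,  56.8]))]
red sB [(126.5, array([263.2,  32.8]))]
(array([665.61277897, 205.70586746,  21.18091644]), np.float64(0.06609578229119069))
yellow sA [(117.0, array([287.7,  92.4])), (45.5, ar
[... 3627 characters left out ...]
  162 105 253 253 225  97  95  96  96  95  95  94  93]
 [167 166 166 138 105 167 173 163 164 159 149 159 160 156 160 170 169 153
  141 101 253 253 226 104 110 114 124 138 145 161 173]
 [167 166 167 148 107 148 148 144 127 118 107 102 104 105 109 119 129 140
  155 179 252 253 238 230 233 235 236 236 237 237 237]
 [167 167 167 154 175 166 209 218 227 240 249 250 251 251 252 253 253 253
  253 253 253 253 242 234 235 236 236 235 234 234 233]
 [169 169 166 160 217 227 251 252 252 253 253 253 253 253 253 253 253 253
  253 253 253 253 244 230 230 230 230 230 231 230 230]
 [168 170 167 165 205 223 251 252 252 253 253 253 253 253 253 253 253 253
  253 253 252 252 244 232 232 233 233 233 233 234 234]]
```

```bash
cat >> m.py <<'E'
def edges(c,o,yaw,z=26):
    """pad edges against the white sled, from sampled grey profiles in the shuttle frame (o = guess of pad centre)"""
    g=cv2.cvtColor(c['img'],cv2.COLOR_RGB2GRAY).astype(np.float32)
    ex=-np.array([np.sin(yaw),-np.cos(yaw)]);ey=-np.array([np.cos(yaw),np.sin(yaw)])
    def prof(pts):
        X=np.c_[o+pts[:,:1]*ex+pts[:,1:]*ey,np.full(len(pts),z)];p=proj(c,X).astype(np.float32)
        return cv2.remap(g,p[:,:1],p[:,1:],cv2.INTER_LINEAR).ravel()
    r=np.arange(18,44,.25);E={}
    for k,d in(('-x',(-1,0)),('-y',(0,-1)),('+y',(0,1))):
        d=np.array(d);n=np.array([d[1],d[0]]);L=[]
        for w in range(-20,21,4):
            p=prof(r[:,None]*d+w*n);i=np.argmax(p>205)
            if p[i]>205: L.append((w,r[i]))
        L=np.array(L);f=np.polyfit(L[:,0],L[:,1],1);E[k]=(round(np.median(L[:,1]),2),round(np.degrees(np.arctan(f[0])),1))
    return E,ex,ey
E
python3 - <<'E'
import pickle
from m import *
V=pickle.load(open('V.pkl','rb'))
for yaw in(16.2,):
  for k in('sA','sB'):
    o=np.array([580.,247.])
    for it in range(3):
        E,ex,ey=edges(V[k],o,np.radians(yaw));o=o+ex*(30-E['-x'][0])+ey*(E['+y'][0]-E['-y'][0])/2
    print(k,o,E)
    m=np.array([665.6,205.7])-o;print('mark in shuttle',m@ex,m@ey)
    HSV['yellow']=((22,120,120),(36,255,255));b=blobs(V[k],'yellow',(150,50,320,115),amin=8)
    for a,p,q in b:
        P=plane(V[k],[p],22)[0][:2]-o;print(' yel',a,p,P@ex,P@ey)
    b=blobs(V[k],'red',(150,0,450,115),amin=8)[0];P=plane(V[k],b[2].reshape(-1,2),28)[:,:2]-o;print(' red',np.c_[P@ex,P@ey].min(0),np.c_[P@ex,P@ey].max(0))
    b=blobs(V[k],'orange',(200,50,450,200),amin=8)[0];P=plane(V[k],b[2].reshape(-1,2),68)[:,:2]-o;print(' orange',np.c_[P@ex,P@ey].min(0),np.c_[P@ex,P@ey].max(0))
E
```

```text
sA [566.71988983 256.41895954] {'-x': (np.float64(30.0), np.float64(1.1)), '-y': (np.float64(33.0), np.float64(-1.3)), '+y': (np.float64(33.0), np.float64(-1.1))}
mark in shuttle -76.29176789541584 -80.8038068145262
 yel 77.5 (287.84301075268814, 91.8258064516129) 1.7722446977584791 -54.663583668928425
 red [-77.39230711 -91.15127927] [-72.915612   -67.96593438]
 orange [-90.46822715 -17.35013596] [-81.46253972  19.52050329]
sB [566.83992654 256.45383343] {'-x': (np.float64(30.0), np.float64(1.1)), '-y': (np.float64(33.0), np.float64(-1.2)), '+y': (np.float64(33.0), np.float64(-1.0))}
mark in shuttle -76.29176789541582 -80.67880681452617
 yel 125.5 (186.15272244355907, 69.40770252324036) 2.2853169319595645 -54.92856710482255
 yel 20.5 (284.1869918699187, 109.78048780487805) -88.71499199303078 -10.441140154082778
 red [-80.07141921 -91.0504204 ] [-74.74356889 -66.80115228]
 orange [-102.27216874  -14.83473243] [-99.3952167   19.04209663]
```

```bash
python3 - <<'E'
import pickle
from m import *
V=pickle.load(open('V.pkl','rb'));HSV['yellow']=((22,120,120),(36,255,255));Z={}
for yaw in(15.1,):
  for k in('sA','sB'):
    o=np.array([566.8,256.4])
    for it in range(3):
        E,ex,ey=edges(V[k],o,np.radians(yaw));o=o+ex*(33-E['-x'][0])+ey*(E['+y'][0]-E['-y'][0])/2
    print(k,o,E)
    g=cv2.cvtColor(V[k]['img'],cv2.COLOR_RGB2GRAY).astype(np.float32)
    r=np.arange(24,42,1.);A=[]
    for w in(10,20):
        p=proj(V[k],np.c_[o+r[:,None]*ex+w*ey,np.full(len(r),26)]).astype(np.float32);print('  +x prof',cv2.remap(g,p[:,:1],p[:,1:],1).ravel().astype(int).tolist())
    r=np.arange(24,42,1.);p=proj(V[k],np.c_[o-r[:,None]*ex,np.full(len(r),26)]).astype(np.float32);print('  -x prof',cv2.remap(g,p[:,:1],p[:,1:],1).ravel().astype(int).tolist())
yc=[(V['sA'],(287.84,91.83)),(V['sB'],(186.15,69.41))]
for n,X in(('yel',tri(yc)),('red',tri([(V[k],blobs(V[k],'red',(150,0,450,115),amin=8)[0][1]) for k in('sA','sB')]))):
    m=X[0][:2]-o;print(n,X,m@ex,m@ey)
for k in('sA','sB'):
    q=cv2.inRange(cv2.cvtColor(V[k]['img'],cv2.COLOR_RGB2HSV),(5,150,60),(18,255,255));q[:110]=0;q[200:]=0;q[:,:200]=0;q[:,460:]=0
    c=max(cv2.findContours(q,0,1)[0],key=cv2.contourArea);x=plane(V[k],c.reshape(-1,2),68)[:,:2]-o;print(k,'handle z68',np.c_[x@ex,x@ey].min(0),np.c_[x@ex,x@ey].max(0))
E
```

```text
sA [565.8978024  259.26385483] {'-x': (np.float64(33.0), np.float64(0.1)), '-y': (np.float64(33.0), np.float64(-0.3)), '+y': (np.float64(33.0), np.float64(-0.1))}
  +x prof [163, 165, 167, 166, 161, 151, 130, 113, 122, 162, 183, 146, 122, 148, 161, 167, 168, 169]
  +x prof [172, 172, 174, 173, 169, 159, 137, 116, 123, 160, 179, 146, 128, 147, 162, 168, 169, 169]
  -x prof [152, 149, 150, 155, 156, 149, 126, 98, 132, 216, 248, 252, 253, 253, 253, 253, 253, 253]
sB [566.01848647 259.29641789] {'-x': (np.float64(33.0), np.float64(0.0)), '-y': (np.float64(33.0), np.float64(-0.1)), '+y': (np.float64(33.0), np.float64(0.0))}
  +x prof [164, 165, 167, 167, 163, 152, 126, 94, 76, 74, 89, 117, 147, 163, 169, 171, 173, 172]
  +x prof [172, 173, 173, 173, 171, 162, 134, 99, 77, 74, 89, 118, 145, 163, 170, 172, 172, 172]
  -x prof [156, 152, 154, 157, 163, 156, 124, 98, 128, 211, 246, 253, 253, 253, 253, 254, 253, 253]
yel (array([618.70634787, 273.14783581,  23.78315327]), np.float64(0.11641218938853555)) -0.3522605441114374 -54.47704497411417
red (array([665.61277897, 205.70586746,  21.18091644]), np.float64(0.06609578229119069)) -77.68497194862368 -82.19498358795238
sA handle z68 [-102.09128903  -19.43045898] [-83.61677223  19.19609933]
sB handle z68 [-106.41572299   -9.66800556] [-94.42431277  18.63544046]
```

```bash
cat > act.py <<'E'
from rig import arm
from m import *
SY=np.radians(15.1);PAD=np.array([566.0,259.3]);EX=np.array([-np.sin(SY),np.cos(SY)]);EY=-np.array([np.cos(SY),np.sin(SY)])
def pick(xy,yaw):
    q=quat(yaw);arm.move_ptp([*xy,170],q);arm.move_gripper(80)
    print('contact',arm.servo_line([*xy,101],max_speed=80,max_force=12));s=arm.sense();print('at',s['eef_pos'].round(2))
    arm.move_gripper(40,squeeze=20);s=arm.sense();print('grip',s['gripper_width'],s['finger_force'],s['time_s'])
    arm.servo_line([*xy,200],max_speed=150);s=arm.sense();print('lift',s['gripper_width'],s['finger_force'])
def overview(xy,yaw,z,png):
    arm.move_ptp([xy[0]-83*np.cos(yaw),xy[1]-83*np.sin(yaw),z],quat(yaw));arm.wait(.2);return look(arm,png=png)
E
python3 - <<'E'
from act import *
pick(np.array([430.05,-191.8]),np.radians(30.1))
c=look(arm,png='pics/g1.png')
E
```

```text
contact False
at [ 430.27 -191.89  101.42]
grip 55.61712946024235 20.000453889369965 7.1583
lift 55.803413965882534 19.99986559152603
```

View pics/g1.png

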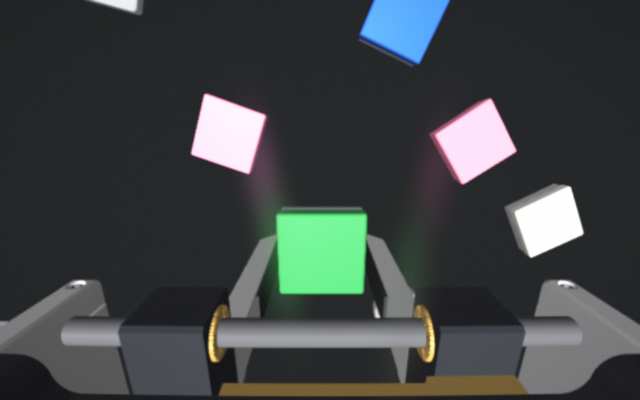

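The green dish is held squarely between the fingers (lid ~ (278–367, 211–294) px). I'll measure its in-hand offset and then place it.

```bash
cat >> act.py <<'E'
def inhand(name,drop=81.4):
    arm.wait(.2);c=look(arm);T=pose(c['s']);ctr,sz,ang=lid(c,name,T[2,3]-drop)
    off=T[:3,:3].T@np.r_[ctr-T[:2,3],0];yaw=np.arctan2(T[1,0],T[0,0])
    a=(ang-np.degrees(yaw)+45)%90-45;print('inhand',off[:2].round(2),sz.round(1),'dyaw',round(a,2));return off[:2],np.radians(a)
def place(xy,yaw,zc,off,da):
    y=yaw-da;tx=np.array([np.cos(y),np.sin(y)]);ty=np.array([np.sin(y),-np.cos(y)]);p=xy-off[0]*tx-off[1]*ty
    arm.move_ptp([*p,zc+70],quat(y));arm.servo_line([*p,zc+6],max_speed=90);arm.wait(.2)
    z0=arm.sense();hit=arm.servo_line([*p,zc-2.5],max_speed=12,max_force=3);s=arm.sense()
    print('placed',hit,s['eef_pos'].round(2),'target',p.round(2),zc,s['force'].round(1),z0['force'].round(1))
    arm.move_gripper(80);arm.wait(.2);arm.servo_line([*p,zc+80],max_speed=120);print('t',arm.sense()['time_s'])
E
python3 - <<'E'
from act import *
off,da=inhand('green')
if np.abs(off).max()<6:
    place(PAD,SY,127.4,off,da)
    c=overview(PAD-20*EX,SY,240,'pics/p1.png')
    for z in(46,): print(lid(c,'green',z),PAD)
    import pickle;pickle.dump(c,open('p1.pkl','wb'))
E
```

```text
inhand [ 0.38 -0.63] [55.4 55.6] dyaw -0.02
placed True [565.79 258.58 127.2 ] target [565.8  258.59] 127.4 [-0.8 -0.4  4.9] [-0.8  0.2 -1.9]
t 13.1917Traceback (most recent call last):
  File "<stdin>", line 6, in <module>
  File "m.py", line 3, in lid
    b=blobs(c,name,amin=200)[0];r=cv2.minAreaRect(b[2]);P=plane(c,cv2.boxPoints(r),z)
      ~~~~~~~~~~~~~~~~~~~~~~^^^
IndexError: list index out of range
```

View pics/p1.png

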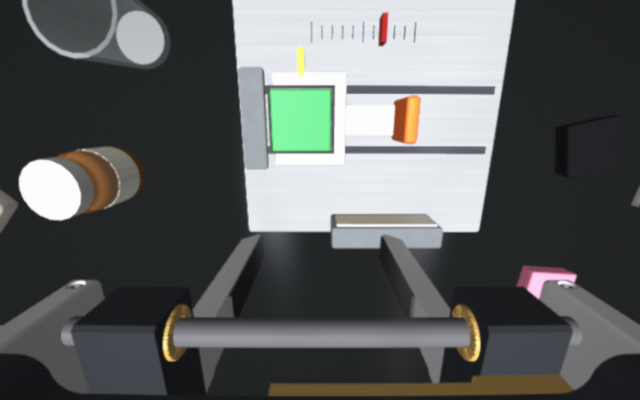

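Green sits squarely on the pad (271–332, 88–152 px) with an even border. Next I'll look over the blue dish and pick it up.

```bash
sed -i 's/green=((50,130,130),(75/green=((45,90,80),(80/' h.py; python3 - <<'E'
from act import *
import pickle
p=pickle.load(open('p1.pkl','rb'));g=lid(p,'green',46);print('green',g,PAD)
c=overview(np.array([603.4,-167.5]),np.radians(6.4),240,'pics/b0.png')
r=lid(c,'blue',20);print('blue',r,arm.sense()['time_s'])
if np.linalg.norm(r[0]-[603.4,-167.5])<6 and abs(r[1]-56).max()<3:
    pick(r[0],np.radians(r[2]));off,da=inhand('blue')
    pickle.dump((off,da),open('b.pkl','wb'))
E
```

```text
Traceback (most recent call last):
FileNotFoundError: [Errno 2] No such file or directory: 'p1.pkl'
```

```bash
python3 - <<'E'
from act import *
import pickle
p=look(arm);pickle.dump(p,open('p1.pkl','wb'));g=lid(p,'green',46);print('green',g,PAD)
c=overview(np.array([603.4,-167.5]),np.radians(6.4),240,'pics/b0.png')
r=lid(c,'blue',20);print('blue',r,arm.sense()['time_s'])
if np.linalg.norm(r[0]-[603.4,-167.5])<6 and abs(r[1]-56).max()<3:
    pick(r[0],np.radians(r[2]));off,da=inhand('blue')
    pickle.dump((off,da),open('b.pkl','wb'))
E
```

```text
green (array([565.15362549, 258.63546753]), array([55.35209274, 55.70786667]), 15.058415412902832) [566.  259.3]
blue (array([ 605.621521  , -167.13308716]), array([54.55046844, 56.14902496]), 6.418362140655518) 15.6583
contact False
at [ 605.86 -167.22  101.53]
grip 55.74272328884858 19.998941123485565 17.9
lift 55.748033124731464 19.9983948469162
inhand [ 0.63 -0.08] [56.1 55.8] dyaw -0.0
```

```bash
python3 - <<'E'
from act import *
import pickle
off,da=pickle.load(open('b.pkl','rb'))
place(np.array([565.4,258.9]),SY,147.5,off,da)
c=overview(PAD-40*EX,SY,240,'pics/p2.png');r=lid(c,'blue',66);print('blue',r,PAD)
s=look(arm,'scene');a=cv2.resize(s['img'][160:280,300:480],(600,400),interpolation=3);cv2.imwrite('pics/p2s.png',a[:,:,::-1])
E
```

```text
placed True [564.78 258.67 147.19] target [564.82 258.66] 147.5 [-1.2 -1.1  5.2] [ 0.2  0.6 -0.3]
t 23.7417
blue (array([565.32202148, 258.36376953]), array([54.72400665, 55.28677368]), 14.991780281066895) [566.  259.3]
```

View pics/p2s.png

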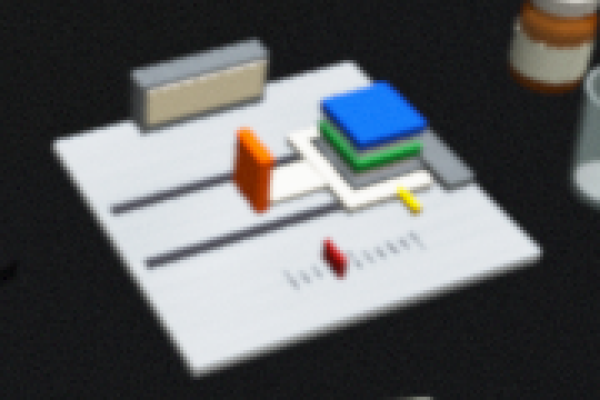

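The pile is neat: blue on green on the pad (crop ~ (375,115)). Next I'll pinch the handle and pull.

```bash
python3 - <<'E'
from act import *
import pickle
H=PAD-98*EX
arm.move_gripper(50);arm.move_ptp([*H,215],quat(SY))
print(arm.servo_line([*H,129],max_speed=80,max_force=8));arm.move_gripper(0,squeeze=40)
s=arm.sense();print('grip',s['gripper_width'],s['finger_force'],s['eef_pos'].round(2),s['force'].round(1))
if 10<s['gripper_width']<14:
    P=H-76*EX;print(arm.servo_line([*P,129],max_speed=35));arm.wait(.3);s=arm.sense()
    print((s['eef_pos'][:2]-H)@EX,s['force'].round(1),s['gripper_width'],s['time_s'])
    c=look(arm,png='pics/pull.png');pickle.dump(c,open('pull.pkl','wb'))
    t=look(arm,'scene');cv2.imwrite('pics/pulls.png',cv2.resize(t['img'][160:280,300:480],(600,400),interpolation=3)[:,:,::-1]);pickle.dump(t,open('pulls.pkl','wb'))
E
```

```text
False
grip 11.93151874050575 40.00010311603546 [591.52 164.67 129.03] [-1.  -0.4  0.7]
False
-76.16641971603573 [-1.4  5.   1.5] 11.728078472900384 30.175
```

View pics/pull.png

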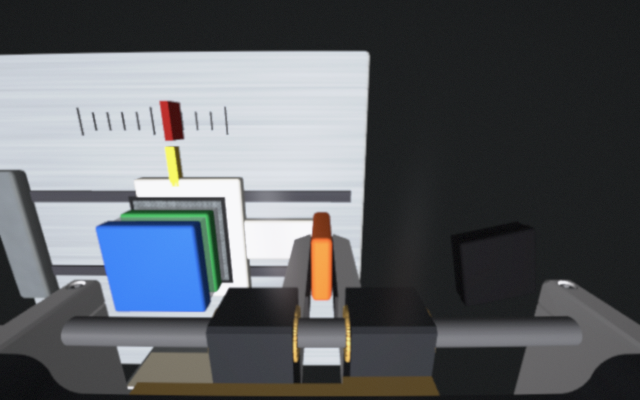

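The sled is pulled out with the pile intact. The pointer (173,166) is nearly in line with the mark (172,120). Now I'll measure the residual.

```bash
cat > res.py <<'E'
import pickle
from act import *
HSV['yellow']=((22,120,120),(36,255,255))
def prep(c,roi):
    out={}
    for n in('red','yellow'):
        b=blobs(c,n,roi,amin=5)[0];out[n]=b
    return out
def report(c,t,roi,roit):
    w=prep(c,roi);s=prep(t,roit)
    for n,zt in(('red',28),('yellow',25)):
        P=plane(c,w[n][2].reshape(-1,2),zt)[:,:2]-PAD;x,y=P@EX,P@EY
        X,e=tri([(c,w[n][1]),(t,s[n][1])]);S=plane(t,[s[n][1]],21)[0][:2]-PAD
        print(n,'edge+x',np.percentile(x,97).round(2),'-x',x.min().round(2),'y',y.min().round(1),y.max().round(1),'tri',X.round(1),e.round(2),'x',((X[:2]-PAD)@EX).round(2),'scene x',(S@EX).round(2),'area',s[n][0])
E
python3 - <<'E'
from res import *
report(pickle.load(open('pull.pkl','rb')),pickle.load(open('pulls.pkl','rb')),(100,60,260,195),(370,190,450,260))
V=pickle.load(open('V.pkl','rb'));d=pickle.load(open('d0.pkl','rb'))
for k in('sA','sB'):print(k);report(V[k],d['scene'],(150,0,450,115),(370,190,450,260))
E
```

```text
red edge+x -75.9 -x -81.04 y -92.9 -70.8 tri [664.5 209.1  17.1] 1.2 x -74.07 scene x -77.95 area 17.5
yellow edge+x -73.31 -x -79.42 y -65.6 -41.2 tri [637.4 201.7  20.8] 0.13 x -74.24 scene x -74.51 area 15.0
sA
red edge+x -74.58 -x -78.6 y -92.5 -69.4 tri [666.3 206.3  19.2] 0.89 x -77.27 scene x -77.73 area 16.5
yellow edge+x 1.64 -x -2.7 y -64.2 -43.0 tri [618.9 274.   22.1] 0.62 x 0.36 scene x 1.75 area 17.0
sB
red edge+x -76.37 -x -81.5 y -92.6 -68.4 tri [666.3 206.8  18.7] 0.5 x -76.83 scene x -77.73 area 16.5
yellow edge+x 1.97 -x -4.07 y -65.2 -42.2 tri [619.  274.3  21.9] 0.29 x 0.71 scene x 1.75 area 17.0
```

View pics/pulls.png

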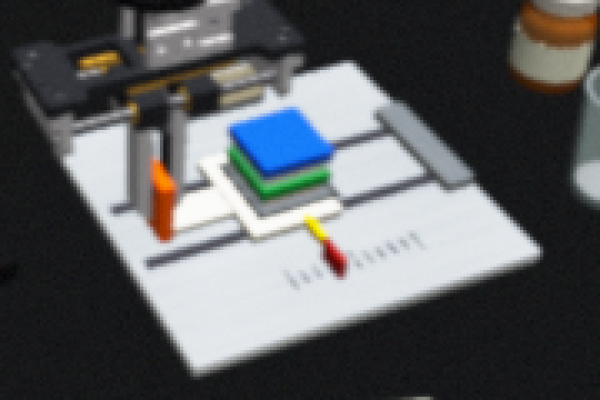

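The scene crop shows the pile intact, with the pointer tip (318,230) almost touching the mark (335,258). I've used all my picture views, so I'll settle the last couple of mm from colour profiles across the mark and pointer.

```bash
python3 - <<'E'
from res import *
V=pickle.load(open('V.pkl','rb'));p=pickle.load(open('pull.pkl','rb'))
def prof(c,xs,y,z):
    g=c['img'].astype(np.float32);q=proj(c,np.c_[PAD+xs[:,None]*EX+y*EY,np.full(len(xs),z)]).astype(np.float32)
    return cv2.remap(g,q[:,:1],q[:,1:],cv2.INTER_CUBIC).reshape(-1,3)
for k,c in(('sA',V['sA']),('sB',V['sB']),('pull',p)):
    R,t=cam(c);C=-R.T@t;print(k,'cam in shuttle',((C[:2]-PAD)@EX).round(),((C[:2]-PAD)@EY).round(),C[2].round())
    xs=np.arange(-90,-68,1.);a=np.mean([prof(c,xs,y,28) for y in(-88,-85,-82,-79,-76)],0)
    print(' mark z28 R',a[:,0].astype(int).tolist());print('          G',a[:,1].astype(int).tolist())
    x0=-76.2 if k=='pull' else 0
    xs=np.arange(-9,9,1.)+x0;a=np.mean([prof(c,xs,y,24) for y in(-63,-60,-57,-54,-51)],0)
    print(' ptr z24 from',xs[0],'R',a[:,0].astype(int).tolist());print('          B',a[:,2].astype(int).tolist())
E
```

```text
sA cam in shuttle -32.0 -24.0 322.0
 mark z28 R [225, 224, 207, 187, 207, 224, 225, 225, 225, 223, 215, 206, 203, 202, 188, 150, 128, 173, 217, 225, 222, 203]
          G [230, 228, 211, 191, 212, 228, 229, 229, 229, 216, 160, 85, 53, 51, 47, 36, 74, 162, 219, 229, 226, 209]
 ptr z24 from -9.0 R [227, 227, 227, 227, 225, 216, 227, 250, 252, 253, 252, 252, 246, 233, 227, 226, 227, 227]
          B [236, 236, 236, 237, 235, 206, 145, 121, 124, 124, 124, 138, 186, 229, 235, 236, 236, 236]
sB cam in shuttle -128.0 1.0 322.0
 mark z28 R [228, 228, 228, 228, 228, 228, 221, 170, 102, 108, 168, 204, 208, 207, 212, 219, 208, 193, 216, 228, 228, 228]
          G [232, 232, 232, 232, 232, 232, 225, 170, 75, 29, 41, 52, 52, 59, 108, 183, 208, 198, 221, 232, 232, 232]
 ptr z24 from -9.0 R [229, 230, 230, 214, 160, 114, 159, 237, 253, 253, 253, 253, 252, 242, 231, 229, 229, 229]
          B [238, 239, 239, 219, 147, 65, 57, 98, 120, 123, 122, 124, 152, 212, 236, 237, 237, 238]
pull cam in shuttle -174.0 -81.0 211.0
 mark z28 R [213, 207, 147, 75, 65, 65, 66, 65, 66, 80, 157, 185, 186, 186, 187, 204, 212, 211, 212, 211, 165, 114]
          G [218, 213, 148, 45, 16, 15, 16, 15, 16, 19, 38, 47, 47, 46, 67, 178, 217, 217, 217, 217, 171, 117]
 ptr z24 from -85.2 R [214, 214, 214, 195, 125, 84, 101, 202, 246, 248, 248, 248, 247, 237, 218, 214, 214, 214]
          B [224, 225, 225, 203, 105, 25, 31, 74, 102, 105, 105, 105, 109, 167, 220, 224, 224, 225]
```

The top faces separate cleanly: the mark centre is at x = −77.85 and the pointer at about −76.1. I'll pull 1.7 mm further, recheck and hand in.

```bash
python3 - <<'E'
from res import *
s=arm.sense();T=np.array(PAD-98*EX-77.7*EX)
print(arm.servo_line([*T,129],max_speed=10));arm.wait(.5);s=arm.sense();print((s['eef_pos'][:2]-PAD)@EX+98,s['force'].round(1),s['gripper_width'])
c=look(arm)
def prof(xs,y,z):
    q=proj(c,np.c_[PAD+xs[:,None]*EX+y*EY,np.full(len(xs),z)]).astype(np.float32)
    return cv2.remap(c['img'].astype(np.float32),q[:,:1],q[:,1:],cv2.INTER_CUBIC).reshape(-1,3)
xs=np.arange(-88,-68,.1)
a=np.mean([prof(xs,y,28) for y in(-88,-85,-82,-79,-76)],0);b=np.mean([prof(xs,y,25) for y in(-63,-60,-57,-54,-51)],0)
def rng(m): i=np.flatnonzero(m);return xs[i[0]],xs[i[-1]],(xs[i[0]]+xs[i[-1]])/2
print('mark',rng((a[:,0]>125)&(a[:,1]<130)),'ptr',rng((b[:,0]>165)&(b[:,2]<165)))
for n,z in(('blue',66),):print(lid(c,n,z),PAD-77.7*EX)
print(s['time_s'])
E
```

```text
False
-77.86957598828701 [-1.2  4.3  1.6] 11.635559927789538
mark (np.float64(-88.0), np.float64(-75.50000000000071), np.float64(-81.75000000000036)) ptr (np.float64(-83.90000000000023), np.float64(-74.50000000000077), np.float64(-79.2000000000005))
(array([586.42987061, 183.25770569]), array([54.6182785, 55.3377533]), 15.206789016723633) [586.24120032 184.28277658]
31.0917
```

```bash
python3 -c "
from rig import arm
print(arm.finish_job())"
```

```text
the job is handed in; nothing more can be done
None
```

I handed the job in at about 31 s: green is square on the pad with blue on top of it, and the gripper is holding the sled about 77.9 mm out, with the pointer within about 0.5 mm of the red mark by my measurement.

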